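# Put the wrench away under the caddy's flush sliding lid

### The arm

A 6-joint arm with a two-finger parallel gripper is mounted at the origin on a cart in front of the work surface, level with it; the furniture and walls round the work are solid. World frame = base frame: x ahead of the robot, y to its left, z up, the work surface at z = 0. Lengths are in m, angles in rad, forces in N, time in s.
With the tool pointing down it reaches from about 0.3 to 0.775 m from the base axis. Payload 14.6 kg.
Tool frame: the origin (TCP) lies at the very end of the fingers, on their centre line; the grasp point (between the pads) lies 19 mm behind it; z points along the fingers, y is the line along which they close (so a half turn about z gives the same grasp; the last joint's range is limited). The gripper opens to 94 mm and grips with 3 to 60 N. Pads are 16 mm wide; open, the fingers measure 119 mm over their backs; the gripper's body (75 mm by 177 mm) begins 78 mm behind the grasp point.
Start: joints at [-1.284, 0.3, 1.521, -0, 1.321, -0.067], TCP at [0.191, -0.516, 0.205] pointing down, gripper open.
Joint ranges: [-3.03, 3.03], [-0.79, 2.21], [0.23, 2.52], [-1.04, 4.18], [0, 3.07], [-2.55, 2.55]. Speed limits (rad/s): [2.22, 2.22, 2.57, 3.14, 3.14, 3.14].

### API

Orientations are given as [roll, pitch, yaw] about the fixed x, y, z axes, in that order (R = Rz(yaw) Ry(pitch) Rx(roll)).
In Python, from station import ctrl, cams gives the robot as it stands. The module is installed in compiled form; this text tells all that it offers.
- The arm moves only by the tool arm_command, never from a script. Its argument "plan" is a list that holds one entry, the list of rows, each a list of 7 numbers: the shift along the tool's x, y, z in a scale on which 1.0 is 500 mm, then the turn, a rotation vector about the tool's x, y, z in parts of the range, where 1.0 means pi/2 rad, then the closure, from -1 (fully open) to 1 (shut). A call has 1 to 12 rows; each row is the pose to reach, as a shift and turn from the pose commanded when the call began, along the tool's axes at that moment; what a row does not reach only later rows make up. A row lasts 1/10 s, in which the tool goes at most 50 mm and 8.59 degrees, less where a joint would pass 70% of its speed; a pose out of reach is approached as far as the arm can. No shift or turn number may pass 1 either way. A call with a gripper value outside its range is refused whole. The fingers move at their own pace and stop on an object; "squeeze" is the grip in N (left out, the last holds). Time passes only in rows, so rows that repeat a pose let the fingers close. It gives the time, the measured TCP pose, the force, the opening and the grip force at its end, in the units of the state.
- ctrl.get_obs(): the state, without advancing time (a new reading comes with each control period).
- cams.camera(name): name is "scene" or "top" or "wrist"; returns (picture, depth): 480x640x3 uint8, blue, green, red; 480x640 float32, m along the optical axis (not along the pixel's ray), 0 where there is no reading.
- cams.camera_info(name): a dict with "fx", "fy", "cx", "cy" (pixels), "world_to_cam" (4x4, takes a point from world to camera coordinates). Camera axes: x right, y down, z forward; pixel columns grow to the right and rows downward; lengths in m; the calibration is good to about 2 mm. A picture is of the moment at which its call begins: read the wrist's pose just before it. camera_info takes no time and is no camera call; for the wrist camera it gives the pose at the moment of the call.
- ctrl.hand_in(): hands the job in; it is judged then, once.
The state is a dict: "time_s": time; "qpos": joint angles; "joint_vel": joint speeds; "tau": joint torques, N m; "ee_pos": TCP position; "eef_rot": TCP orientation; "force": force on the tool from outside, world axes, zero at the start; "moment": the same for the moment, N m; "grip_width": finger opening in m; "grip_force": force on a finger pad.
Only numpy, scipy, OpenCV 4.12 (cv2) and the standard library are available. Lean on these libraries where they do the work, as an engineer would, in place of code of your own. Each camera call takes 0.05 s, during which the arm holds its last target. There are 200 camera calls.

### The job

Put the combination wrench away in the socket caddy: slide the flush plywood lid of the wrench well back by pressing on it with the fingertips, lay the wrench flat in the well, and slide the lid fully shut again. Press only as firmly as the lid needs to move, because the thin wood cracks if it is leaned on, and leave the other things on the bench where they are.

Things in the scene. Friction and masses are not known exactly. Their poses are not given: they have to be found in the camera images.
- caddy: Brown wooden socket caddy, 222 deep (x) x 215 wide (y) mm, fast on the bench. Origin: centre of its underside; z up, x from front to back, y along its width. Side walls 42 mm high with inner lips at y = +-95 mm; front wall 8 mm thick, outer face x = -111 mm, 38 mm high. The robot must never press any part of it with more than 30 N: the lid would crack.
- lid (a joint): Travel (m) of the flush lid, a plain plywood plate 4 mm thick, no handle, top at caddy z = 38 mm: 0 shut against the front wall (may start up to 5 mm ajar), 0.074 fully open at a stop, slid along caddy +x under the deck; a strip 47 mm deep then stays in view. Takes 3.5 N to slide, either way, so a bare fingertip must press with 10 to 15 N to carry it without slipping; stays where left.
- lid_front (a point): Middle of the lid's front edge, on its top face; moves with the lid along the caddy's x. With the lid shut, 121 mm of lid lie in view behind it, up to the deck. The lid hardly gives: pressed by a stiff arm, the force rises by some 20 N per mm.
- deck_edge (a point): Middle of the top front edge of the caddy's fixed deck, at caddy x = +18, z = 46 mm: 8 mm above the lid's top. Behind it, two rows of steel sockets stand up to z = 70 mm, the first 19 mm back.
- well_floor (a point): Centre of the floor (74 x 194 mm, caddy x = -103 to -29, y = +-97, z = 6 mm) of the wrench well under the lid, 32 mm below the lid's top face. Axes as the caddy's. The well is wide open only with the lid fully back.
- wrench: Steel combination wrench lying flat on the bench, open jaw at one end and ring at the other: 169 mm long (its y), heads 30 mm wide (x), 9 mm thick; the shank between them is 11 mm wide (x) and 7 mm thick, from z = 1 to 8 mm. Origin: middle of its length, on its underside; weighs 0.1 to 0.2 kg.
- pliers: Bystander: combination pliers, 176 mm long, lying flat. Wrench and pliers may lie on either side of the caddy.
- bit_box: Bystander: drill bit case, 48 x 100 x 32 mm, to the right of the caddy.
- tape_measure: Bystander: tape measure, 38 x 80 x 67 mm, behind the caddy on the left.
- combo_square: Bystander: combination square, 250 mm long, lying flat at the far left. Behind it stands a tall drawer cabinet, and a lamp's arm and shade hang above at about x = 0.69, y = 0.39, z = 0.56 m: keep the arm clear of them.
- sanding_block: Bystander: cork sanding block, 62 x 111 x 35 mm, far right.

How it is judged:
By the outcome, as a careful person would: the job done as asked, in the order asked, and still so for the second after the job is handed in, with the robot touching nothing.
It also fails if it takes over 72 s, if anything falls off the work surface, if the arm or the gripper's body presses on something with over 40 N, if the wrist force passes 120 N, or if a joint passes its speed limit or range.

## Working session

There is one attempt and no reset: what is moved stays moved. The work goes in short steps, Python scripts to look and compute and a tool call to move; the robot and the scene stay as the last step left them, time stands still between calls to the robot, and variables do not carry over. Pictures are saved under pics/ and viewed, at most 10 in all, crops included, and the job is handed in when it is done.

Besides the shell and the picture viewer there is one more tool, called after ">>>" as name(argument=value, ...), one argument or row to a line, values as JSON. arm_command: Moves the arm, as the interface text tells. Its arguments: {"type":"object","properties":{"plan":{"type":"array"},"squeeze":{"type":"number"}},"required":["plan"]}

```bash
mkdir -p pics && python3 - <<'E'
from station import ctrl,cams
import cv2,numpy as np
o=ctrl.get_obs();print({k:np.round(v,3) for k,v in o.items()})
for n in("scene","top"):
    i=cams.camera_info(n);p,d=cams.camera(n)
    cv2.imwrite(f"pics/{n}0.png",p);np.savez(f"{n}0.npz",p=p,d=d,K=[i["fx"],i["fy"],i["cx"],i["cy"]],T=i["world_to_cam"])
    print(n,i)
E
```

```text
{'time_s': np.float64(0.0), 'qpos': array([-1.284,  0.3  ,  1.522, -0.   ,  1.321, -0.067]), 'joint_vel': array([ 0.   ,  0.   , -0.   ,  0.001, -0.001, -0.002]), 'tau': array([ 1.0000e-03, -5.3181e+01, -3.5273e+01,  7.1000e-02,  2.4000e-02,
       -0.0000e+00]), 'ee_pos': array([ 0.19 , -0.516,  0.205]), 'eef_rot': array([-3.14 , -0.   ,  0.354]), 'force': array([ 0.056, -0.137, -0.812]), 'moment': array([-0.038, -0.027,  0.014]), 'grip_force': np.float64(0.0), 'grip_width': np.float64(0.094)}
scene {'fx': 447.79575490913686, 'fy': 447.79575490913686, 'cx': 316.0054894417357, 'cy': 232.341449834547, 'world_to_cam': array([[-0.81969164, -0.57240962,  0.02127991,  0.46995304],
       [-0.38855759,  0.52835115, -0.75489606,  0.25790461],
       [ 0.42086651, -0.62705047, -0.65549912,  1.23338022],
       [ 0.        ,  0.        ,  0.        ,  1.        ]])}
top {'fx': 446.6072931651539, 'fy': 446.6072931651539, 'cx': 325.5024259527816, 'cy': 245.47805350303923, 'world_to_cam': array([[ 0.00469222, -0.99996396, -0.0070748 ,  0.00744188],
       [-0.98664964, -0.00347778, -0.16282014,  0.57683035],
       [ 0.16278967,  0.00774433, -0.9866304 ,  1.27896841],
       [ 0.        ,  0.        ,  0.        ,  1.        ]])}
```

View pics/top0.png

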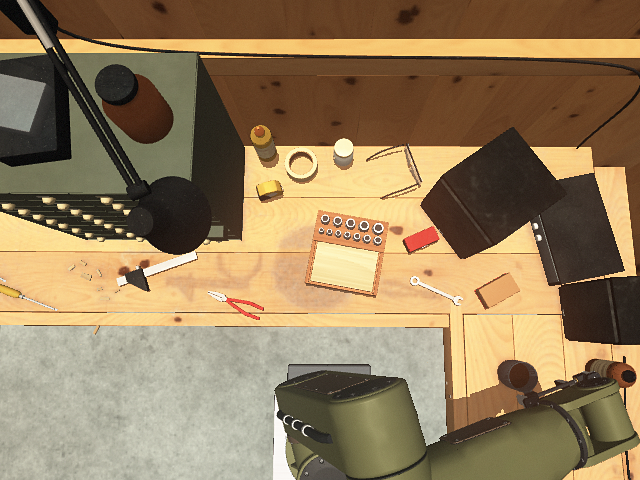

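View pics/scene0.png

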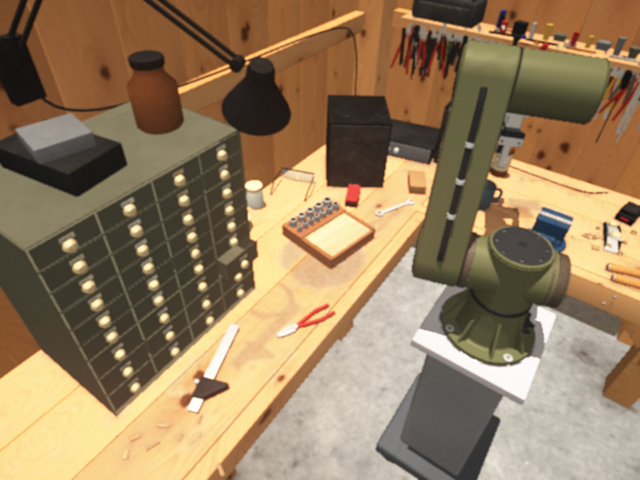

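The top view shows the caddy at about (347,252) with its lid at (343,268). The wrench has its ring at (414,281) and its open jaw at (458,299), and the pliers lie left at (237,304). The scene view confirms this layout.

```bash
cat > h.py <<'E'
import numpy as np,cv2
from scipy.spatial.transform import Rotation as R
def ray(K,T,u,v):
    K=np.asarray(K);T=np.asarray(T);d=np.array([(u-K[2])/K[0],(v-K[3])/K[1],1.])
    return -T[:3,:3].T@T[:3,3],T[:3,:3].T@d
def plane(K,T,u,v,z):
    c,d=ray(K,T,u,v);return c+d*(z-c[2])/d[2]
def deproj(K,T,u,v,z):
    c,d=ray(K,T,u,v);return c+d*z
def cross(a,b):  # a,b=(K,T,u,v): midpoint of two rays and gap
    c1,d1=ray(*a);c2,d2=ray(*b)
    s=np.linalg.lstsq(np.c_[d1,-d2],c2-c1,rcond=None)[0]
    p,q=c1+d1*s[0],c2+d2*s[1];return (p+q)/2,np.linalg.norm(p-q)
def cloud(K,T,d):
    v,u=np.mgrid[:480,:640];K=np.asarray(K);T=np.asarray(T)
    P=np.stack([(u-K[2])/K[0]*d,(v-K[3])/K[1]*d,d],-1)
    return (P-T[:3,3])@T[:3,:3]
def snap(name,fn):
    from station import ctrl,cams
    i=cams.camera_info(name);p,d=cams.camera(name);K=[i["fx"],i["fy"],i["cx"],i["cy"]]
    cv2.imwrite(f"pics/{fn}.png",p);np.savez(f"{fn}.npz",p=p,d=d,K=K,T=i["world_to_cam"]);return p,d,K,i["world_to_cam"]
E
python3 - <<'E'
from h import *
from station import ctrl,cams
t=np.load("top0.npz");s=np.load("scene0.npz")
W=cloud(t["K"],t["T"],t["d"]);hsv=cv2.cvtColor(t["p"],cv2.COLOR_BGR2HSV)
for n,(u,v) in dict(lid=(343,268),ring=(414,281),jaw=(458,299),shank=(436,290),bench=(390,285),frontwall=(342,292),deck=(348,240)).items():
    print(n,np.round(W[v,u],3),hsv[v,u])
# wrench: low saturation blob on the bench
m=np.zeros((480,640),np.uint8);m[265:312,400:470]=(hsv[265:312,400:470,1]<70)*255
pts=np.argwhere(m)[:,::-1].astype(np.float32);print(len(pts),cv2.minAreaRect(pts))
S=cloud(s["K"],s["T"],s["d"]);hs=cv2.cvtColor(s["p"],cv2.COLOR_BGR2HSV)
m2=np.zeros((480,640),np.uint8);m2[195:222,370:418]=(hs[195:222,370:418,1]<70)*255
p2=np.argwhere(m2)[:,::-1].astype(np.float32);print(len(p2),cv2.minAreaRect(p2))
def ends(p):
    c=p.mean(0);d=np.linalg.svd(p-c)[2][0];q=(p-c)@d;return c+d*q.min(),c+d*q.max()
e1,e2=ends(pts),ends(p2)
print(e1,e2)
for e in e1: print(plane(t["K"],t["T"],*e,.005))
for e in e2: print(plane(s["K"],s["T"],*e,.005))
# lid blob in top
a=np.zeros((480,640),np.uint8)
a[240:300,300:390]=((hsv[240:300,300:390,1]<125)&(hsv[240:300,300:390,2]>170))*255
n,l,st,ce=cv2.connectedComponentsWithStats(a);k=l[268,343];r=cv2.minAreaRect(np.argwhere(l==k)[:,::-1].astype(np.float32));print(k,r)
for b in cv2.boxPoints(r): print(np.round(plane(t["K"],t["T"],*b,.038),4))
i=cams.camera_info("wrist");T=np.array(i["world_to_cam"]);o=ctrl.get_obs()
Rt=R.from_euler("xyz",o["eef_rot"]).as_matrix();C=-T[:3,:3].T@T[:3,3]
print("cam in tool",Rt.T@(C-o["ee_pos"]),"cam axes in tool\n",Rt.T@T[:3,:3].T,i["fx"])
E
```

```text
lid [ 0.511 -0.042  0.038] [ 24  74 252]
ring [ 0.476 -0.258  0.004] [ 17 116 246]
jaw [ 0.423 -0.39  -0.001] [ 19 100 250]
shank [ 0.449 -0.323  0.005] [ 21  17 251]
bench [ 0.464 -0.186 -0.002] [ 15 111 233]
frontwall [ 0.442 -0.04  -0.001] [ 15 101 230]
deck [ 0.594 -0.057  0.042] [ 12 148 239]
231 ((435.5650634765625, 290.2568359375), (55.86339569091797, 8.938143730163574), 24.443954467773438)
164 ((394.2371826171875, 206.77735900878906), (6.407682418823242, 40.41111755371094), 70.01689147949219)
(array([410.2351 , 278.48422], dtype=float32), array([461.06827, 301.65652], dtype=float32)) (array([413.30206, 200.04965], dtype=float32), array([375.23984, 213.67021], dtype=float32))
[ 0.48349648 -0.24662095  0.005     ]
[ 0.4145687  -0.39694325  0.005     ]
[ 0.41497158 -0.40193966  0.005     ]
[ 0.48911277 -0.24682118  0.005     ]
6 ((343.4440002441406, 266.3079833984375), (63.9515495300293, 41.05421447753906), 10.30484676361084)
[0.4725 0.0602 0.038 ]
[0.5937 0.0395 0.038 ]
[ 0.5597 -0.1484  0.038 ]
[ 0.4396 -0.1251  0.038 ]
cam in tool [ 6.34967731e-02  2.25089864e-07 -1.79164869e-01] cam axes in tool
 [[ 3.74001129e-04 -9.74022524e-01 -2.26450840e-01]
 [ 9.99999490e-01  5.76711965e-04 -8.29007769e-04]
 [ 9.38069149e-04 -2.26450414e-01  9.74022243e-01]] 390.85652778816774
```

Careful with the scale: shifts go in shares of 500 mm and turns go in shares of pi/2 rad. That gives: 336 mm is 0.672, -159 mm is -0.318, -1.037 rad is -0.6602.

>>> arm_command(
  plan=[
    [[0.672,-0.318,-0.09,0,0,-0.6602,1],[0.672,-0.318,-0.09,0,0,-0.6602,1],[0.672,-0.318,-0.09,0,0,-0.6602,1],[0.672,-0.318,-0.09,0,0,-0.6602,1],[0.672,-0.318,-0.09,0,0,-0.6602,1],[0.672,-0.318,-0.09,0,0,-0.6602,1],[0.672,-0.318,-0.09,0,0,-0.6602,1],[0.672,-0.318,-0.09,0,0,-0.6602,1],[0.672,-0.318,-0.09,0,0,-0.6602,1],[0.672,-0.318,-0.09,0,0,-0.6602,1],[0.672,-0.318,-0.09,0,0,-0.6602,1],[0.672,-0.318,-0.09,0,0,-0.6602,1]],
  ],
  squeeze=5,
)

```text
time_s: 1.3
ee_pos: [0.45, -0.2512, 0.2503]
eef_rot: [-3.141, -0.0, 1.389]
force: [-0.7, 0.3, 0.5]
grip_width: 0.0021
grip_force: 0.0
```

```bash
python3 - <<'E'
from h import *
from station import ctrl
o=ctrl.get_obs();print(o["time_s"],o["ee_pos"],o["eef_rot"],o["qpos"],o["joint_vel"].max(),o["grip_width"])
snap("wrist","w1")
E
```

```text
1.3 [ 0.44996398 -0.25119354  0.25028755] [-3.14128875e+00 -5.60053370e-05  1.38908181e+00] [-5.80204335e-01  1.90205121e-01  1.55245218e+00 -6.72951498e-05
  1.39923718e+00 -3.98478329e-01] 0.0031890212231988103 0.00210770385982945
```

View pics/w1.png

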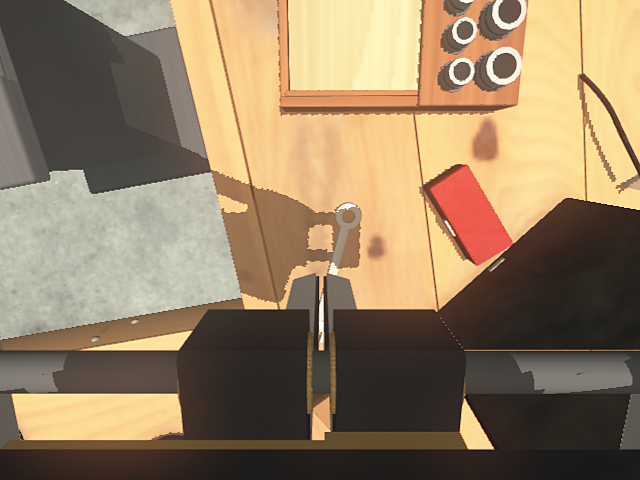

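The wrist view shows the caddy's right wall along rows 92–105, the wrench ring at (348,214) and the red bit box at (468,215). The gripper hides the lower half of the picture. I'll move so that the caddy fills the upper half and view it from two places.

In the tool's units: 131 mm is 0.262, 30 mm is 0.06.

>>> arm_command(
  plan=[
    [[0.262,0.06,0,0,0,0,1],[0.262,0.06,0,0,0,0,1],[0.262,0.06,0,0,0,0,1],[0.262,0.06,0,0,0,0,1],[0.262,0.06,0,0,0,0,1]],
  ],
)

```text
time_s: 1.85
ee_pos: [0.5035, -0.127, 0.2504]
eef_rot: [-3.141, 0.0, 1.391]
force: [0.2, 0.1, 0.3]
grip_width: 0.0006
grip_force: 0.0
```

```bash
python3 - <<'E'
from h import *
snap("wrist","w2")
E
```

```text
(no output)
```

In the tool's units: -70 mm is -0.14.

>>> arm_command(
  plan=[
    [[0,-0.14,0,0,0,0,1],[0,-0.14,0,0,0,0,1],[0,-0.14,0,0,0,0,1],[0,-0.14,0,0,0,0,1]],
  ],
)

```text
time_s: 2.3
ee_pos: [0.4348, -0.1154, 0.2509]
eef_rot: [3.14, 0.0, 1.389]
force: [0.6, -0.2, -0.4]
grip_width: 0.0004
grip_force: 0.0
```

```bash
python3 - <<'E'
from h import *
snap("wrist","w3")
a,b=(cv2.imread(f"pics/w{k}.png")[:290,100:560] for k in(2,3))
cv2.imwrite("pics/w23.png",np.vstack([a,b]))
E
```

```text
(no output)
```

View pics/w23.png

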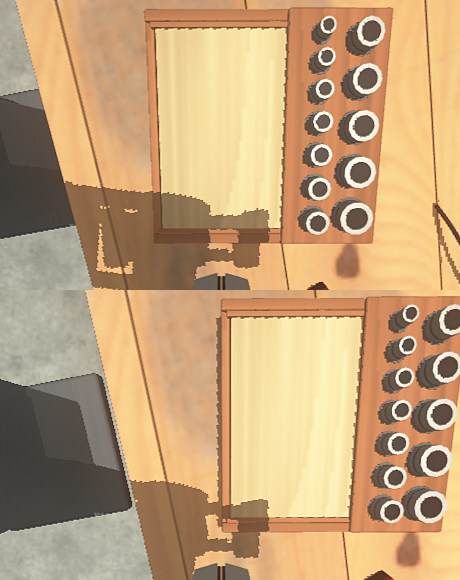

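In w2 (crop offset 100 columns) the lid spans columns 257–385 and rows 27–228. In w3 it spans columns 331–460 and rows 28–227. The lid looks shut, or very nearly so.

```bash
python3 - <<'E'
from h import *
C={}
for k,seed in((2,(320,120)),(3,(400,120))):
    z=np.load(f"w{k}.npz");p=cv2.bilateralFilter(z["p"],5,40,3)
    lab=cv2.cvtColor(p,cv2.COLOR_BGR2HSV)
    h=lab[...,0]; m=((h>=20)&(h<34)).astype(np.uint8)
    print([tuple(lab[120,x]) for x in range(seed[0]-75,seed[0]-45,4)])
    m[:, :seed[0]-80]=0;m[:,seed[0]+80:]=0;m[240:]=0
    m=cv2.morphologyEx(m,cv2.MORPH_OPEN,np.ones((7,7)))
    m=cv2.morphologyEx(m,cv2.MORPH_CLOSE,np.ones((9,9)))
    c=max(cv2.findContours(m,0,2)[0],key=cv2.contourArea)
    r=cv2.minAreaRect(c);print(k,r)
    q=cv2.approxPolyDP(cv2.convexHull(c),8,True)[:,0];print(q.tolist())
    # line fits on each side
    cc=c[:,0].astype(float);x0,y0,w,hh=cv2.boundingRect(c)
    # dense edges per row/col
    rows=range(y0+20,y0+hh-20);L=np.array([(np.flatnonzero(m[v])[0]-.5,v) for v in rows],np.float32);Rr=np.array([(np.flatnonzero(m[v])[-1]+.5,v) for v in rows],np.float32)
    cols=range(x0+20,x0+w-20);Tt=np.array([(u,np.flatnonzero(m[:,u])[0]-.5) for u in cols],np.float32);B=np.array([(u,np.flatnonzero(m[:,u])[-1]+.5) for u in cols],np.float32)
    ln=[cv2.fitLine(a,cv2.DIST_HUBER,0,.01,.01).ravel() for a in(L,Rr,Tt,B)]
    def X(a,b):
        s=np.linalg.solve(np.c_[a[:2],-b[:2]],b[2:]-a[2:]);return a[2:]+a[:2]*s[0]
    C[k]=[X(ln[i],ln[j]) for i in(0,1) for j in(2,3)]
    W=cloud(z["K"],z["T"],z["d"])
    print("depth lid z",np.median(W[60:150,seed[0]-30:seed[0]+30,2]),"bench",np.median(W[60:150,seed[0]-115:seed[0]-95,2]))
    C[k,"i"]=(z["K"],z["T"])
P=[]
for n,i in zip(("front-left","front-right","deck-left","deck-right"),range(4)):
    x,g=cross((*C[2,"i"],*C[2][i]),(*C[3,"i"],*C[3][i]));P.append(x)
    print(n,C[2][i].round(1),C[3][i].round(1),x.round(4),"gap",round(g,4), [plane(*C[k,"i"],*C[k][i],.038).round(4)[:2] for k in (2,3)])
E
```

```text
[(np.uint8(14), np.uint8(112), np.uint8(208)), (np.uint8(13), np.uint8(127), np.uint8(200)), (np.uint8(12), np.uint8(141), np.uint8(220)), (np.uint8(12), np.uint8(136), np.uint8(142)), (np.uint8(21), np.uint8(94), np.uint8(242)), (np.uint8(21), np.uint8(94), np.uint8(238)), (np.uint8(21), np.uint8(95), np.uint8(238)), (np.uint8(22), np.uint8(90), np.uint8(245))]
2 ((321.0, 128.0), (198.0, 128.0), 90.0)
[[384, 29], [378, 227], [262, 191], [257, 43], [266, 30]]
depth lid z 0.038030699489918614 bench -0.00021546761471137284
[(np.uint8(12), np.uint8(138), np.uint8(229)), (np.uint8(12), np.uint8(141), np.uint8(156)), (np.uint8(22), np.uint8(86), np.uint8(248)), (np.uint8(22), np.uint8(90), np.uint8(245)), (np.uint8(22), np.uint8(90), np.uint8(244)), (np.uint8(22), np.uint8(83), np.uint8(249)), (np.uint8(22), np.uint8(87), np.uint8(245)), (np.uint8(22), np.uint8(90), np.uint8(244))]
3 ((395.5, 127.0), (198.0, 129.0), 90.0)
[[459, 28], [447, 226], [369, 226], [332, 213], [332, 28]]
depth lid z 0.03800314238498387 bench -0.00018216843734798212
front-left [255.5  28.5] [330.5  27.5] [0.4742 0.0579 0.0343] gap 0.0001 [array([0.4745, 0.0567]), array([0.4739, 0.0569])]
front-right [261.6 189.3] [330.5 226.5] [ 0.4528 -0.0946  0.1269] gap 0.0338 [array([ 0.4491, -0.0868]), array([ 0.4416, -0.1247])]
deck-left [385.7  28.5] [460.9  27.5] [0.5915 0.0358 0.0366] gap 0.0001 [array([0.5912, 0.0355]), array([0.591 , 0.0355])]
deck-right [379.1 221.1] [447.3 226.5] [ 0.5584 -0.142   0.0415] gap 0.0066 [array([ 0.5596, -0.1394]), array([ 0.5587, -0.1462])]
```

Lid corners triangulate to z ≈ 0.036 (0.038 by depth). The caddy yaw is −0.179, its origin is about (0.557, −0.052), and the lid is about 2 mm ajar. I'll move above the press point at caddy x ≈ −80, y = 0.

>>> arm_command(
  plan=[
    [[0.168,0.058,0.2,0,0,0,1],[0.168,0.058,0.2,0,0,0,1],[0.168,0.058,0.2,0,0,0,1],[0.168,0.058,0.36,0,0,0,1],[0.168,0.058,0.396,0,0,0,1],[0.168,0.058,0.406,0,0,0,1],[0.168,0.058,0.412,0,0,0,1],[0.168,0.058,0.412,0,0,0,1],[0.168,0.058,0.412,0,0,0,1],[0.168,0.058,0.412,0,0,0,1]],
  ],
)

```text
time_s: 3.35
ee_pos: [0.4792, -0.0371, 0.046]
eef_rot: [3.139, -0.0, 1.391]
force: [-0.8, 0.3, 0.5]
grip_width: 0.0004
grip_force: 0.0
```

In the tool's units: 5.5 mm is 0.011, 5 mm is 0.01.

>>> arm_command(
  plan=[
    [[0,0,0.004,0,0,0,1],[0,0,0.008,0,0,0,1],[0,0,0.01,0,0,0,1],[0,0,0.011,0,0,0,1],[0,0,0.011,0,0,0,1],[0,0,0.011,0,0,0,1]],
  ],
)

```text
time_s: 3.95
ee_pos: [0.4783, -0.0369, 0.039]
eef_rot: [-3.142, -0.0, 1.391]
force: [-0.2, -0.6, 1.1]
grip_width: 0.0005
grip_force: 0.0
```

>>> arm_command(
  plan=[
    [[0,0,0.0006,0,0,0,1],[0,0,0.0012,0,0,0,1],[0,0,0.0016,0,0,0,1],[0,0,0.0016,0,0,0,1],[0,0,0.0016,0,0,0,1]],
  ],
)

```text
time_s: 4.45
ee_pos: [0.4784, -0.0369, 0.0383]
eef_rot: [3.141, -0.0, 1.391]
force: [-1.6, -0.2, 3.3]
grip_width: 0.0006
grip_force: 1.7
```

In the tool's units: 0.4 mm is 0.0008, 0.2 mm is 0.0004.

>>> arm_command(
  plan=[
    [[0,0,0.0004,0,0,0,1],[0,0,0.0008,0,0,0,1],[0,0,0.0008,0,0,0,1],[0,0,0.0008,0,0,0,1]],
  ],
)

```text
time_s: 4.85
ee_pos: [0.4785, -0.0369, 0.0382]
eef_rot: [3.141, 0.0, 1.391]
force: [-3.5, 1.1, 8.7]
grip_width: 0.0005
grip_force: 4.4
```

In the tool's units: 10 mm is 0.02, 8 mm is 0.016.

>>> arm_command(
  plan=[
    [[0,0,0.0004,0,0,0,1],[0,0,0.0004,0,0,0,1],[0,0.004,0.0004,0,0,0,1],[0,0.008,0.0004,0,0,0,1],[0,0.012,0.0004,0,0,0,1],[0,0.016,0.0004,0,0,0,1],[0,0.02,0.0004,0,0,0,1]],
  ],
)

```text
time_s: 5.55
ee_pos: [0.4885, -0.0387, 0.0382]
eef_rot: [3.141, -0.0, 1.391]
force: [-3.5, 0.4, 9.6]
grip_width: 0.0004
grip_force: 5.4
```

In the tool's units: 20 mm is 0.04, 18 mm is 0.036.

>>> arm_command(
  plan=[
    [[0,0,0.0003,0,0,0,1],[0,0.006,0.0003,0,0,0,1],[0,0.012,0.0003,0,0,0,1],[0,0.018,0.0003,0,0,0,1],[0,0.024,0.0003,0,0,0,1],[0,0.03,0.0003,0,0,0,1],[0,0.036,0.0003,0,0,0,1],[0,0.04,0.0003,0,0,0,1]],
  ],
)

```text
time_s: 6.35
ee_pos: [0.5084, -0.0422, 0.0382]
eef_rot: [3.141, -0.0, 1.391]
force: [-3.1, 0.6, 12.3]
grip_width: 0.0005
grip_force: 5.9
```

>>> arm_command(
  plan=[
    [[0,0.006,0,0,0,0,1],[0,0.012,0,0,0,0,1],[0,0.018,0,0,0,0,1],[0,0.024,0,0,0,0,1],[0,0.03,0,0,0,0,1],[0,0.036,0,0,0,0,1],[0,0.04,0,0,0,0,1]],
  ],
)

```text
time_s: 7.05
ee_pos: [0.528, -0.0458, 0.0382]
eef_rot: [3.141, -0.0, 1.391]
force: [-3.5, 1.0, 12.1]
grip_width: 0.0003
grip_force: 5.8
```

In the tool's units: 24 mm is 0.048, 22 mm is 0.044.

>>> arm_command(
  plan=[
    [[0,0.006,0,0,0,0,1],[0,0.012,0,0,0,0,1],[0,0.018,0,0,0,0,1],[0,0.024,0,0,0,0,1],[0,0.03,0,0,0,0,1],[0,0.036,0,0,0,0,1],[0,0.04,0,0,0,0,1],[0,0.044,0,0,0,0,1],[0,0.048,0,0,0,0,1],[0,0.048,0,0,0,0,1]],
  ],
)

```text
time_s: 8.05
ee_pos: [0.551, -0.0499, 0.0381]
eef_rot: [-3.141, -0.0, 1.391]
force: [-7.6, 1.4, 14.2]
grip_width: 0.0002
grip_force: 7.0
```

The sideways force has risen to 7.6 N after about 73 mm of travel, so the lid is at its stop. I'll lift off and go to look at the wrench.

In the tool's units: -336 mm is -0.672, -212 mm is -0.424, 0.25 rad is 0.1592.

>>> arm_command(
  plan=[
    [[0,0,-0.04,0,0,0,1],[0,0,-0.14,0,0,0,1],[0,0,-0.24,0,0,0,1],[-0.672,-0.12,-0.424,0,0,0.1592,-0.06],[-0.672,-0.12,-0.424,0,0,0.1592,-0.06],[-0.672,-0.12,-0.424,0,0,0.1592,-0.06],[-0.672,-0.12,-0.424,0,0,0.1592,-0.06],[-0.672,-0.12,-0.424,0,0,0.1592,-0.06],[-0.672,-0.12,-0.424,0,0,0.1592,-0.06],[-0.672,-0.12,-0.424,0,0,0.1592,-0.06],[-0.672,-0.12,-0.424,0,0,0.1592,-0.06],[-0.672,-0.12,-0.424,0,0,0.1592,-0.06]],
  ],
)

```text
time_s: 9.25
ee_pos: [0.4314, -0.3707, 0.2491]
eef_rot: [-3.141, -0.0, 1.139]
force: [0.2, 0.3, -0.4]
grip_width: 0.0499
grip_force: 0.0
```

>>> arm_command(
  plan=[
    [[0,0,0,0,0,0,-0.06],[0,0,0,0,0,0,-0.06]],
  ],
)

```text
time_s: 9.45
ee_pos: [0.4325, -0.3687, 0.249]
eef_rot: [-3.141, -0.0, 1.142]
force: [0.1, 0.7, -1.0]
grip_width: 0.05
grip_force: 0.0
```

```bash
python3 - <<'E'
from h import *
snap("wrist","w4");snap("top","top1")
E
```

```text
(no output)
```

In the tool's units: 50 mm is 0.1.

>>> arm_command(
  plan=[
    [[0,0.1,0,0,0,0,-0.06],[0,0.1,0,0,0,0,-0.06],[0,0.1,0,0,0,0,-0.06],[0,0.1,0,0,0,0,-0.06]],
  ],
)

```text
time_s: 9.95
ee_pos: [0.4771, -0.3903, 0.2498]
eef_rot: [3.141, 0.0, 1.141]
force: [-0.8, 0.2, 0.7]
grip_width: 0.0494
grip_force: 0.0
```

```bash
python3 - <<'E'
from h import *
snap("wrist","w5")
a,b=(cv2.imread(f"pics/w{k}.png")[:340,130:530] for k in(4,5))
c=cv2.resize(cv2.imread("pics/top1.png")[200:310,290:490],(400,220))
cv2.imwrite("pics/w45.png",np.vstack([np.hstack([a,b]),np.hstack([c,c])]))
E
```

```text
(no output)
```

View pics/w45.png

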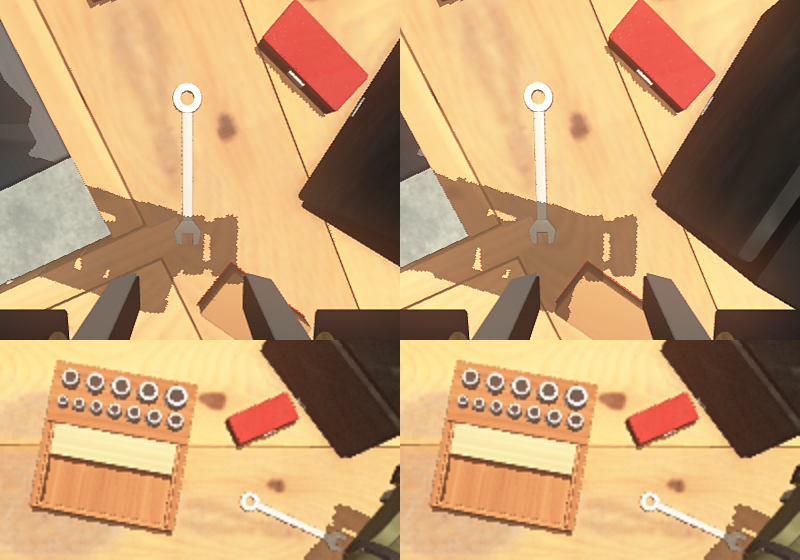

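The lid is back and the well is open. In w4 the wrench ring is at (317,97) and the jaw at (318,232). In w5 they are at (268,97) and (272,232).

```bash
python3 - <<'E'
from h import *
from station import ctrl
D={}
for k,u0 in((4,317),(5,270)):
    z=np.load(f"w{k}.npz");h=cv2.cvtColor(z["p"],cv2.COLOR_BGR2HSV)
    m=(h[...,1]<60).astype(np.uint8);m[:,:u0-24]=0;m[:,u0+24:]=0;m[:75]=0;m[255:]=0
    n,l,st,ce=cv2.connectedComponentsWithStats(m);j=1+np.argmax(st[1:,4]);m=l==j;print(k,st[j])
    mid=[np.flatnonzero(m[v]) for v in range(120,215)]
    cen=[(v,x.mean(),x[-1]-x[0]+1) for v,x in zip(range(120,215),mid) if len(x)]
    c=np.array(cen);f=np.polyfit(c[:,0],c[:,1],1);vs=np.flatnonzero(m.any(1));print("shank w px",np.median(c[:,2]),"rows",vs[0],vs[-1])
    D[k]=[(np.polyval(f,v),v) for v in (vs[0],130,165,200,vs[-1])];D[k,"i"]=(z["K"],z["T"])
    W=cloud(z["K"],z["T"],z["d"]);print("depth z shank",np.median(W[130:200][m[130:200]],0),"bench",np.median(W[130:200,u0+30:u0+60,2]))
    print([plane(*D[k,"i"],*p,.007).round(4)[:2].tolist() for p in D[k]])
for a,b in zip(D[4],D[5]):
    x,g=cross((*D[4,"i"],*a),(*D[5,"i"],*b));print(x.round(4),round(g,4))
o=ctrl.get_obs();print(o["ee_pos"],o["eef_rot"])
# caddy check from open lid, top view
E
```

```text
4 [ 303   83   29  162 1821]
shank w px 9.0 rows 83 244
depth z shank [ 0.44940267 -0.3179227   0.00730856] bench -0.0003088376778416018
[[0.4828, -0.2448], [0.4638, -0.2863], [0.449, -0.3186], [0.4337, -0.3523], [0.4134, -0.3965]]
5 [ 254   82   29  121 1382]
shank w px 10.0 rows 82 202
depth z shank [ 0.44917166 -0.31931049  0.00721713] bench -0.0002740534786812957
[[0.4826, -0.2448], [0.4634, -0.2873], [0.4488, -0.3197], [0.4335, -0.3535], [0.4326, -0.3555]]
[ 0.4827 -0.2449  0.0079] 0.0
[ 0.4636 -0.2867  0.0063] 0.0011
[ 0.4488 -0.3192  0.005 ] 0.0011
[ 0.4332 -0.3531  0.0036] 0.0012
[ 0.4488 -0.3509  0.1973] 0.0327
[ 0.47702873 -0.39035207  0.25016154] [3.14068468e+00 3.12699243e-04 1.14104398e+00]
```

In the tool's units: 246 mm is 0.492, 200 mm is 0.4.

>>> arm_command(
  plan=[
    [[0.102,-0.11,0.1,0,0,0,-0.06],[0.102,-0.11,0.2,0,0,0,-0.06],[0.102,-0.11,0.3,0,0,0,-0.06],[0.102,-0.11,0.4,0,0,0,-0.06],[0.102,-0.11,0.45,0,0,0,-0.06],[0.102,-0.11,0.476,0,0,0,-0.06],[0.102,-0.11,0.492,0,0,0,-0.06],[0.102,-0.11,0.492,0,0,0,-0.06],[0.102,-0.11,0.492,0,0,0,-0.06],[0.102,-0.11,0.492,0,0,0,-0.06]],
  ],
)

```text
time_s: 11.0
ee_pos: [0.4493, -0.322, 0.005]
eef_rot: [3.139, 0.001, 1.141]
force: [-0.3, 0.3, -0.3]
grip_width: 0.05
grip_force: 0.0
```

In the tool's units: 0.5 mm is 0.001.

>>> arm_command(
  plan=[
    [[0,0,0.001,0,0,0,-0.06],[0,0,0.001,0,0,0,-0.06],[0,0,0.001,0,0,0,-0.06]],
  ],
)

```text
time_s: 11.3
ee_pos: [0.4487, -0.3216, 0.0031]
eef_rot: [3.141, 0.0, 1.141]
force: [-0.7, -0.1, 0.2]
grip_width: 0.0498
grip_force: 0.0
```

In the tool's units: 1 mm is 0.002.

>>> arm_command(
  plan=[
    [[0,0,0.002,0,0,0,-0.06],[0,0,0.002,0,0,0,1],[0,0,0.002,0,0,0,1],[0,0,0.002,0,0,0,1],[0,0,0.002,0,0,0,1],[0,0,0.002,0,0,0,1],[0,0,0.002,0,0,0,1],[0,0,0.002,0,0,0,1],[0,0,0.002,0,0,0,1]],
  ],
  squeeze=25,
)

```text
time_s: 12.2
ee_pos: [0.4487, -0.3215, 0.0019]
eef_rot: [3.142, -0.0, 1.141]
force: [-0.1, 0.1, 0.1]
grip_width: 0.0107
grip_force: 25.0
```

Grasped at 10.7 mm width. Next I'll lift and carry it over the well.

In the tool's units: 274 mm is 0.548, 230 mm is 0.46, -0.25 rad is -0.1592.

>>> arm_command(
  plan=[
    [[0,0,-0.04,0,0,0,1],[0,0,-0.12,0,0,0,1],[0,0,-0.22,0,0,0,1],[0.1,-0.028,-0.256,0,0,-0.0318,1],[0.19,-0.056,-0.256,0,0,-0.0637,1],[0.28,-0.084,-0.256,0,0,-0.0955,1],[0.37,-0.108,-0.256,0,0,-0.1273,1],[0.46,-0.132,-0.256,0,0,-0.1592,1],[0.548,-0.156,-0.256,0,0,-0.1592,1],[0.548,-0.156,-0.256,0,0,-0.1592,1],[0.548,-0.156,-0.256,0,0,-0.1592,1],[0.548,-0.156,-0.256,0,0,-0.1592,1]],
  ],
)

```text
time_s: 13.4
ee_pos: [0.4918, -0.0407, 0.1298]
eef_rot: [-3.141, 0.0, 1.39]
force: [-0.8, -0.2, -1.3]
grip_width: 0.0105
grip_force: 25.0
```

```bash
python3 - <<'E'
from h import *
from station import ctrl
o=ctrl.get_obs();print(o["time_s"],o["ee_pos"],o["eef_rot"],o["grip_width"])
snap("wrist","w6");snap("scene","s6");snap("top","t6")
a=cv2.imread("pics/w6.png")[:400,120:520];b=cv2.resize(cv2.imread("pics/s6.png")[170:290,270:390],(400,400))
cv2.imwrite("pics/v6.png",np.hstack([a,b]))
E
```

```text
13.4 [ 0.4918296  -0.04072034  0.12980835] [-3.14137045e+00  1.49567544e-04  1.39003605e+00] 0.01052497695390043
```

View pics/v6.png

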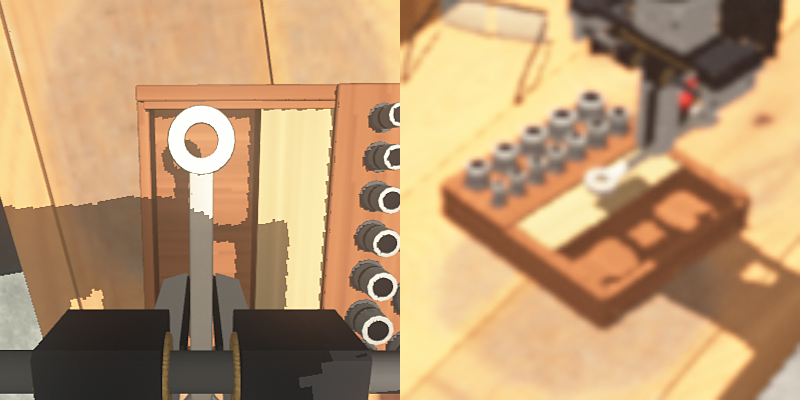

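The ring is held over the well in w6. The front-wall inner edge is at column ≈ 271, the lid's front edge at column ≈ 377 and the left lip at row ≈ 107. I'll check these numbers against the planned place.

```bash
python3 - <<'E'
from h import *
z=np.load("w6.npz");K,T=z["K"],z["T"]
o=np.array([.5572,-.052]);c,s=np.cos(-.179),np.sin(-.179);M=np.array([[c,s],[-s,c]])
g=z["p"].astype(int)
for v in(140,170): 
    row=g[v].sum(1)
    e=np.abs(np.diff(row));print(v,[(int(i),int(row[i+1]-row[i])) for i in np.flatnonzero(e>90) if 240<i<470])
col=g[:,345].sum(1);print([(int(i),int(col[i+1]-col[i])) for i in np.flatnonzero(np.abs(np.diff(col))>60) if 60<i<140])
for n,u,v,h in(("wall",271.5,150,.038),("lid",376.5,150,.038),("lidT",376.5,150,.042),("deckT",455,150,.038),("lip",345,107,.042),("ring",321,140,.137)):
    p=plane(K,T,u,v,h);print(n,p.round(4),"caddy",(M@(p[:2]-o)).round(4))
print("tcp caddy",M@(np.array([.4920,-.0405])-o))
E
```

```text
140 [(257, -103), (268, -101), (269, -123), (274, 227), (286, -147), (287, 341), (303, -291), (304, -180), (309, 160), (337, 99), (338, 218), (353, -127), (354, -215), (368, -111), (369, -110), (379, 312), (380, 108), (449, -114), (450, -255), (453, 100)]
170 [(258, -94), (269, -118), (270, -120), (275, 186), (283, -97), (305, 97), (306, 300), (334, -102), (335, -181), (336, -161), (338, 104), (367, -110), (368, -95), (378, 274), (379, 132), (446, -126), (447, -175), (449, -91), (451, 97)]
[(83, -101), (98, -70), (100, 134), (107, -92), (108, -165), (109, 62), (114, 83), (115, 240), (116, 123)]
wall [0.4695 0.0313 0.038 ] caddy [-0.1011  0.0663]
lid [0.5391 0.0186 0.038 ] caddy [-0.0304  0.0662]
lidT [0.5386 0.0186 0.042 ] caddy [-0.0309  0.0662]
deckT [0.5912 0.0091 0.038 ] caddy [0.0225 0.0661]
lip [0.5225 0.0491 0.042 ] caddy [-0.0522  0.0933]
ring [0.5029 0.0285 0.137 ] caddy [-0.0677  0.0695]
tcp caddy [-0.06620577 -0.00029232]
```

The well edges come out at caddy x −102 and −28 and the lip at y 93, so the wrench is centred to about 2 mm. Next I'll lower it.

In the tool's units: 119.5 mm is 0.239, 116 mm is 0.232.

>>> arm_command(
  plan=[
    [[0,0,0.06,0,0,0,1],[0,0,0.12,0,0,0,1],[0,0,0.17,0,0,0,1],[0,0,0.2,0,0,0,1],[0,0,0.22,0,0,0,1],[0,0,0.232,0,0,0,1],[0,0,0.239,0,0,0,1],[0,0,0.239,0,0,0,1],[0,0,0.239,0,0,0,1],[0,0,0.239,0,0,0,1]],
  ],
)

```text
time_s: 14.55
ee_pos: [0.4923, -0.04, 0.0109]
eef_rot: [3.141, -0.0, 1.391]
force: [-0.3, 0.2, -0.6]
grip_width: 0.0105
grip_force: 25.0
```

In the tool's units: 2.3 mm is 0.0046, 2 mm is 0.004.

>>> arm_command(
  plan=[
    [[0,0,0.002,0,0,0,1],[0,0,0.004,0,0,0,1],[0,0,0.0046,0,0,0,1],[0,0,0.0046,0,0,0,1],[0,0,0.0046,0,0,0,1]],
  ],
)

```text
time_s: 15.05
ee_pos: [0.492, -0.0399, 0.0081]
eef_rot: [-3.142, 0.0, 1.391]
force: [0.8, -0.4, -1.0]
grip_width: 0.0103
grip_force: 25.0
```

In the tool's units: -120 mm is -0.24, -100 mm is -0.2.

>>> arm_command(
  plan=[
    [[0,0,0.0006,0,0,0,1],[0,0,0.0006,0,0,0,0.5],[0,0,0.0006,0,0,0,0.5],[0,0,0.0006,0,0,0,0.5],[0,0,0.0006,0,0,0,0.5],[0,0,-0.01,0,0,0,0.5],[0,0,-0.04,0,0,0,0.5],[0,0,-0.1,0,0,0,0.5],[0,0,-0.2,0,0,0,0.5],[0,0,-0.24,0,0,0,0.5]],
  ],
  squeeze=5,
)

```text
time_s: 16.05
ee_pos: [0.4932, -0.0401, 0.1324]
eef_rot: [3.137, -0.0, 1.391]
force: [0.6, 0.6, -1.6]
grip_width: 0.0238
grip_force: 0.0
```

In the tool's units: -90 mm is -0.18, -60 mm is -0.12.

>>> arm_command(
  plan=[
    [[-0.18,0,-0.12,0,0,0,1],[-0.18,0,-0.12,0,0,0,1],[-0.18,0,-0.12,0,0,0,1],[-0.18,0,-0.12,0,0,0,1],[-0.18,0,-0.12,0,0,0,1]],
  ],
)

```text
time_s: 16.55
ee_pos: [0.4756, -0.1276, 0.1872]
eef_rot: [-3.14, -0.0, 1.391]
force: [0.4, 0.6, -2.0]
grip_width: 0.0002
grip_force: 0.0
```

```bash
python3 - <<'E'
from h import *
from station import ctrl
o=ctrl.get_obs();print(o["time_s"],o["ee_pos"],o["eef_rot"],o["grip_width"])
p,d,K,T=snap("wrist","w7")
W=cloud(K,T,d);ori=np.array([.5572,-.052]);c,s=np.cos(-.179),np.sin(-.179);M=np.array([[c,s],[-s,c]])
h=cv2.cvtColor(p,cv2.COLOR_BGR2HSV);C=(W[...,:2]-ori)@M.T
m=(h[...,1]<60)&(C[...,0]>-.11)&(C[...,0]<-.02)&(abs(C[...,1])<.11)&(W[...,2]<.04)&(np.mgrid[:480,:640][0]<300)
q=np.c_[C[m],W[m][:,2]];print(len(q),np.percentile(q,[2,50,98],axis=0).round(4))
cv2.imwrite("pics/v7.png",p[:330])
E
```

```text
16.55 [ 0.47559365 -0.1276358   0.18724426] [-3.14026917e+00 -4.12586169e-04  1.39091814e+00] 0.0002135135801808842
2942 [[-0.08   -0.0773  0.0115]
 [-0.0677  0.0097  0.0138]
 [-0.0559  0.0813  0.0162]]
```

View pics/v7.png

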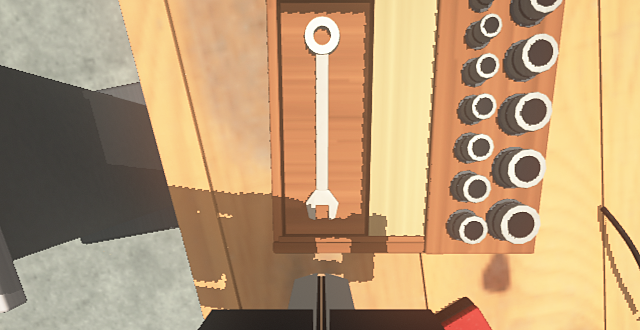

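The wrench lies flat and centred on the well floor, top at z ≈ 0.014, well clear of the lid's path. I'll go above the visible lid strip at caddy x ≈ −5 to close it.

In the tool's units: 141 mm is 0.282, 138 mm is 0.276.

>>> arm_command(
  plan=[
    [[0.178,0.124,0,0,0,0,1],[0.178,0.124,0,0,0,0,1],[0.178,0.124,0.08,0,0,0,1],[0.178,0.124,0.18,0,0,0,1],[0.178,0.124,0.25,0,0,0,1],[0.178,0.124,0.276,0,0,0,1],[0.178,0.124,0.282,0,0,0,1],[0.178,0.124,0.282,0,0,0,1],[0.178,0.124,0.282,0,0,0,1],[0.178,0.124,0.282,0,0,0,1]],
  ],
)

```text
time_s: 17.6
ee_pos: [0.5536, -0.0521, 0.0486]
eef_rot: [3.139, -0.0, 1.391]
force: [0.3, 0.2, 0.3]
grip_width: 0.0004
grip_force: 0.0
```

In the tool's units: 5.5 mm is 0.011, 5 mm is 0.01.

>>> arm_command(
  plan=[
    [[0,0,0.004,0,0,0,1],[0,0,0.008,0,0,0,1],[0,0,0.01,0,0,0,1],[0,0,0.011,0,0,0,1],[0,0,0.011,0,0,0,1],[0,0,0.011,0,0,0,1]],
  ],
)

```text
time_s: 18.2
ee_pos: [0.5528, -0.052, 0.0416]
eef_rot: [-3.142, -0.0, 1.391]
force: [-0.2, -0.3, 0.1]
grip_width: 0.0003
grip_force: 0.0
```

In the tool's units: 2.8 mm is 0.0056, 2 mm is 0.004.

>>> arm_command(
  plan=[
    [[0,0,0.002,0,0,0,1],[0,0,0.004,0,0,0,1],[0,0,0.0056,0,0,0,1],[0,0,0.0056,0,0,0,1],[0,0,0.0056,0,0,0,1]],
  ],
)

```text
time_s: 18.7
ee_pos: [0.5528, -0.052, 0.0388]
eef_rot: [-3.142, -0.0, 1.391]
force: [-0.3, -0.2, -0.2]
grip_width: 0.0001
grip_force: 0.0
```

In the tool's units: 0.8 mm is 0.0016, 0.6 mm is 0.0012.

>>> arm_command(
  plan=[
    [[0,0,0.0006,0,0,0,1],[0,0,0.0012,0,0,0,1],[0,0,0.0016,0,0,0,1],[0,0,0.0016,0,0,0,1],[0,0,0.0016,0,0,0,1]],
  ],
)

```text
time_s: 19.2
ee_pos: [0.5528, -0.052, 0.0382]
eef_rot: [3.141, -0.0, 1.391]
force: [-2.2, 0.3, 5.2]
grip_width: 0.0006
grip_force: 2.7
```

In the tool's units: 0.35 mm is 0.0007, 0.2 mm is 0.0004.

>>> arm_command(
  plan=[
    [[0,0,0.0004,0,0,0,1],[0,0,0.0007,0,0,0,1],[0,0,0.0007,0,0,0,1],[0,0,0.0007,0,0,0,1]],
  ],
)

```text
time_s: 19.6
ee_pos: [0.5529, -0.052, 0.0382]
eef_rot: [3.141, 0.0, 1.391]
force: [-4.6, 0.5, 9.3]
grip_width: 0.0004
grip_force: 4.6
```

In the tool's units: -8 mm is -0.016, -6 mm is -0.012.

>>> arm_command(
  plan=[
    [[0,0,0.0002,0,0,0,1],[0,-0.004,0.0002,0,0,0,1],[0,-0.008,0.0002,0,0,0,1],[0,-0.012,0.0002,0,0,0,1],[0,-0.016,0.0002,0,0,0,1]],
  ],
)

```text
time_s: 20.1
ee_pos: [0.5458, -0.0508, 0.0383]
eef_rot: [3.139, -0.0, 1.391]
force: [3.4, -1.7, 4.8]
grip_width: 0.0006
grip_force: 2.8
```

In the tool's units: -6 mm is -0.012, -4 mm is -0.008.

>>> arm_command(
  plan=[
    [[0,0,0.0004,0,0,0,1],[0,0,0.0008,0,0,0,1],[0,0,0.0008,0,0,0,1],[0,-0.004,0.0008,0,0,0,1],[0,-0.008,0.0008,0,0,0,1],[0,-0.012,0.0008,0,0,0,1]],
  ],
)

```text
time_s: 20.7
ee_pos: [0.5402, -0.0498, 0.0382]
eef_rot: [3.138, 0.0, 1.391]
force: [3.8, -1.3, 9.7]
grip_width: 0.0006
grip_force: 4.3
```

In the tool's units: -20 mm is -0.04, -17 mm is -0.034.

>>> arm_command(
  plan=[
    [[0,-0.004,0.0003,0,0,0,1],[0,-0.01,0.0003,0,0,0,1],[0,-0.016,0.0003,0,0,0,1],[0,-0.022,0.0003,0,0,0,1],[0,-0.028,0.0003,0,0,0,1],[0,-0.034,0.0003,0,0,0,1],[0,-0.04,0.0003,0,0,0,1]],
  ],
)

```text
time_s: 21.4
ee_pos: [0.5206, -0.0462, 0.0382]
eef_rot: [3.138, 0.0, 1.391]
force: [3.8, -1.2, 10.4]
grip_width: 0.0007
grip_force: 5.0
```

In the tool's units: -20 mm is -0.04, -17 mm is -0.034.

>>> arm_command(
  plan=[
    [[0,-0.004,0.0002,0,0,0,1],[0,-0.01,0.0002,0,0,0,1],[0,-0.016,0.0002,0,0,0,1],[0,-0.022,0.0002,0,0,0,1],[0,-0.028,0.0002,0,0,0,1],[0,-0.034,0.0002,0,0,0,1],[0,-0.04,0.0002,0,0,0,1]],
  ],
)

```text
time_s: 22.1
ee_pos: [0.5011, -0.0427, 0.0382]
eef_rot: [3.137, 0.0, 1.391]
force: [3.1, -1.9, 12.4]
grip_width: 0.0005
grip_force: 5.6
```

In the tool's units: -22 mm is -0.044, -20 mm is -0.04.

>>> arm_command(
  plan=[
    [[0,-0.004,0,0,0,0,1],[0,-0.01,0,0,0,0,1],[0,-0.016,0,0,0,0,1],[0,-0.022,0,0,0,0,1],[0,-0.028,0,0,0,0,1],[0,-0.034,0,0,0,0,1],[0,-0.04,0,0,0,0,1],[0,-0.044,0,0,0,0,1]],
  ],
)

```text
time_s: 22.9
ee_pos: [0.4794, -0.0388, 0.0382]
eef_rot: [3.137, 0.0, 1.391]
force: [2.8, -1.8, 11.1]
grip_width: 0.0002
grip_force: 5.6
```

In the tool's units: -5 mm is -0.01, -4.5 mm is -0.009.

>>> arm_command(
  plan=[
    [[0,-0.003,0,0,0,0,1],[0,-0.006,0,0,0,0,1],[0,-0.009,0,0,0,0,1],[0,-0.01,0,0,0,0,1]],
  ],
)

```text
time_s: 23.3
ee_pos: [0.475, -0.0379, 0.0382]
eef_rot: [3.136, -0.0, 1.391]
force: [6.3, -2.8, 8.8]
grip_width: 0.0002
grip_force: 4.5
```

The sideways force has risen to 6.9 N, so the lid is against the front wall. I'll lift off and look.

In the tool's units: -150 mm is -0.3, -110 mm is -0.22.

>>> arm_command(
  plan=[
    [[0,0,-0.02,0,0,0,1],[0,0,-0.12,0,0,0,1],[0,0,-0.22,0,0,0,1],[-0.18,0,-0.3,0,0,0,1],[-0.18,0,-0.3,0,0,0,1],[-0.18,0,-0.3,0,0,0,1],[-0.18,0,-0.3,0,0,0,1],[-0.18,0,-0.3,0,0,0,1]],
  ],
)

```text
time_s: 24.1
ee_pos: [0.4567, -0.1253, 0.1863]
eef_rot: [-3.14, -0.0, 1.391]
force: [-0.9, 0.7, -0.8]
grip_width: 0.0005
grip_force: 0.0
```

```bash
python3 - <<'E'
from h import *
from station import ctrl
o=ctrl.get_obs();print(o["time_s"],o["ee_pos"],o["force"])
p,d,K,T=snap("wrist","w8");snap("top","t8")
ori=np.array([.5572,-.052]);c,s=np.cos(-.179),np.sin(-.179);M=np.array([[c,s],[-s,c]])
for v in(60,100,140):
    r=p[v].astype(int).sum(1);print(v,[(int(i),int(r[i+1]-r[i]),((M@(plane(K,T,i+.5,v,.038)[:2]-ori))*1000).round(1)[0]) for i in np.flatnonzero(np.abs(np.diff(r))>50) if 220<i<460])
a=cv2.resize(p[:250,200:500],(600,500),interpolation=cv2.INTER_CUBIC);cv2.imwrite("pics/v8.png",a)
E
```

```text
24.1 [ 0.45666319 -0.1252507   0.18629016] [-0.86758447  0.65616136 -0.82754716]
60 [(288, -108, np.float64(-112.8)), (289, -116, np.float64(-112.0)), (291, 73, np.float64(-110.5)), (292, 84, np.float64(-109.7)), (302, 171, np.float64(-102.0)), (303, 52, np.float64(-101.2)), (455, -121, np.float64(16.6)), (456, -176, np.float64(17.4)), (459, -71, np.float64(19.7))]
100 [(289, -138, np.float64(-112.6)), (290, -117, np.float64(-111.8)), (293, 156, np.float64(-109.4)), (294, 62, np.float64(-108.6)), (301, -153, np.float64(-103.1)), (302, 249, np.float64(-102.3)), (303, 71, np.float64(-101.5)), (454, -120, np.float64(18.1)), (455, -194, np.float64(18.9)), (456, -79, np.float64(19.7)), (458, 93, np.float64(21.3)), (459, 60, np.float64(22.1))]
140 [(221, 153, np.float64(-168.2)), (222, 84, np.float64(-167.4)), (289, -109, np.float64(-113.1)), (290, -114, np.float64(-112.3)), (293, 95, np.float64(-109.9)), (294, 93, np.float64(-109.1)), (303, 142, np.float64(-101.8)), (450, -132, np.float64(17.2)), (451, -151, np.float64(18.0)), (453, -100, np.float64(19.6)), (455, 93, np.float64(21.3)), (456, 62, np.float64(22.1))]
```

View pics/v8.png

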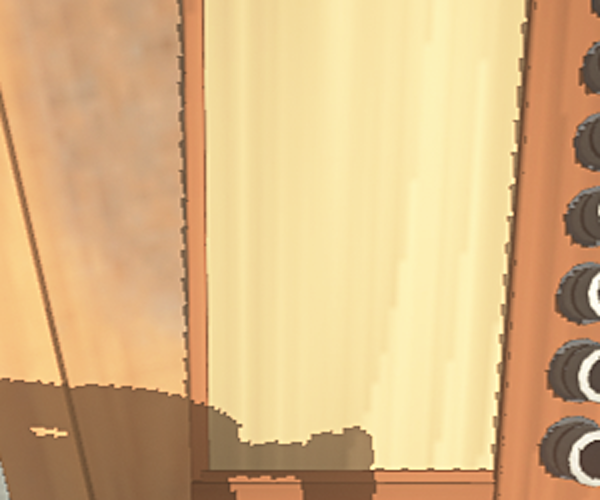

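The view shows the lid's front edge meeting the 8 mm front wall with no gap (x ≈ −102 to −103), and the deck edge at +18. The lid is shut and the arm is clear.

```bash
python3 -c "
from station import ctrl
print(ctrl.hand_in())"
```

```text
the job is handed in; nothing more can be done
None
```

The job is handed in after about 24 s: the wrench lies flat in the well, the lid is slid fully shut again (pressed with at most about 14 N in the readings after each move), and I saw no contact with the other things on the bench.

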